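# Walk the die block round to the fence

### The job

Without gripping or lifting it, walk the aluminium die block round with fingertip pushes at its corners until one of its two long sides (either one) faces the steel fence squarely, still clear of the fence; only then push it up so that this long side lies flat against the fence, with no end of the block overhanging the bar. Do not let the block touch the fence while it is still plainly askew, and leave the other things on the bench where they are.

Things in the scene. Friction and masses are not known exactly. Their poses are not given: they have to be found in the camera images.
- die_block: plain aluminium die block lying on the bench, 90 x 130 x 45 mm high, about 1.3 kg, loose (sliding it takes 5 to 20 N); shallow pocket (44 x 70 mm) and four bolt holes in its top. Origin: centre of its underside; x across the 90 mm width, y along the 130 mm length, z up; same after a half turn. Starts with its long axis 40 to 90 degrees from the fence's, to either side.
- fence: the fence: straight bright steel bar fixed to the bench, 220 mm long, 25 thick, 30 high, two small screw heads (8 mm) on top. Origin: on the bench, mid-length, at the foot of its working face, which looks toward the robot. y along the bar, x from that face into the bar, away from the robot. The block when flush has its origin at x = -45 mm here; it starts 130 to 160 mm in front of the face.
- drill_stand: fixed bench drill on a column, about 0.62 m tall, left (+y) of the work and beyond it; an obstacle: its head and lever overhang its base, so pass in front of it, near the robot. Origin: under its base
- vee_block: loose grey steel vee block, 50 x 60 x 45 mm high, a bystander left (+y) of the work; origin at the centre of its underside
- bearing: loose ball bearing lying flat, 52 mm across, 15 mm high, a bystander left (+y) of the work; origin at the centre of its underside
- valve_spring: loose coil spring standing upright, 30 mm across, 46 mm high, a bystander left (+y) of the work, in front of the drill stand; origin at the centre of its underside
- feeler_set: loose folded feeler gauge set, 16 x 100 x 14 mm high, long along its y axis, a bystander left (+y) of the work; origin at the centre of its underside

How it is judged:
By the outcome, as a careful person would: the job done as asked, in the order asked, and still so for the second after the job is handed in, with the robot touching nothing.
It also fails if it takes over 72 s, if anything falls off the work surface, if the arm or the gripper's body presses on something with over 40 N, if the wrist force passes 120 N, or if a joint passes its speed limit or range.

### The arm

A 7-joint arm with a two-finger parallel gripper is mounted at the origin on a cart in front of the work surface, level with it; the furniture and walls round the work are solid. World frame = base frame: x ahead of the robot, y to its left, z up, the work surface at z = 0. Lengths are in mm, angles in rad, forces in N, time in s.
With the tool pointing down it reaches from about 400 to 850 mm from the base axis. Payload 6.9 kg.
Tool frame: the origin (TCP) lies at the centre of the arm's flange, where the gripper is bolted on; the fingertips stand 173 mm ahead of it and the grasp point (between the pads) lies 155 mm ahead of it (bot.tips_ahead is the distance from the TCP to the fingertips, in mm); z points along the fingers, y is the line along which they close (so a half turn about z gives the same grasp; the last joint's range is limited). The gripper opens to 85 mm and grips with 20 to 120 N. Pads are 22 mm wide; open, the fingers measure 114 mm over their backs; the gripper's body (76 mm by 85 mm) begins 54 mm behind the grasp point. The pads swing forward as they close: fully open they stand 13 mm farther back than shut.
Start: joints at [1.405, 0.507, -0.238, 1.5, 0.126, 1.149, -0.155], TCP at [167.761, -602.058, 404.675] pointing down, gripper open.
Joint ranges: [-3.08, 3.08], [-0.24, 2.05], [-1.43, 1.35], [0, 2.5], [-1.52, 4.66], [0.17, 1.96], [-2.89, 2.89]. Speed limits (rad/s): [2.39, 2.39, 3.14, 3.14, 3.14, 3.14, 3.14].

### API

Orientations are given as a unit quaternion [w, x, y, z].
In Python, from plant import bot gives the robot as it stands.
- The arm moves only by the shell command python3 -m crank 'ROWS' [FORCE]. ROWS is JSON, a list that holds one entry, the list of rows, each a list of 7 numbers: the turn, a rotation vector about the tool's x, y, z in degrees, then the shift along the tool's x, y, z in mm, then the closure in counts, from 0 (fully open) to 255 (shut). In form: [[[wx, wy, wz, tx, ty, tz, claw], ...]]. A call has 1 to 20 rows; each row is the pose to reach, as a shift and turn from the pose commanded when the call began, along the tool's axes at that moment; what a row does not reach only later rows make up. A row lasts 1/8 s, in which the tool goes at most 62.5 mm and 10.7 degrees, less where a joint would pass 70% of its speed; a pose out of reach is approached as far as the arm can. A call with a gripper value outside its range is refused whole. The fingers move at their own pace and stop on an object; FORCE is the grip in N (left out, the last holds). Time passes only in rows, so rows that repeat a pose let the fingers close. It gives the time, the measured TCP pose, the force, the opening and the grip force at its end, in the units of the state.
- bot.get_obs(): the state, without advancing time (a new reading comes with each control period).
- bot.read_camera(name): name is "scene" or "side" or "wrist"; returns the picture (400x640x3 uint8, blue, green, red); there is no depth.
- bot.get_calibration(name): a dict with "camera_matrix" (3x3 intrinsics, pixels), "camera_from_world" (4x4, takes a point from world to camera coordinates). Camera axes: x right, y down, z forward; pixel columns grow to the right and rows downward; lengths in mm; the calibration is good to about 2 mm. A picture is of the moment at which its call begins: read the wrist's pose just before it. get_calibration takes no time and is no camera call; for the wrist camera it gives the pose at the moment of the call.
- bot.hand_in(): hands the job in; it is judged then, once.
The state is a dict: "t": time; "q": joint angles; "dq": joint speeds; "joint_efforts": joint torques, N m; "tool_pos": TCP position; "ee_rot": TCP orientation; "contact_force": force on the tool from outside, world axes, zero at the start; "moment": the same for the moment, N m; "finger_gap": finger opening in mm; "finger_force": force on a finger pad.
Only numpy, scipy, OpenCV 4.12 (cv2) and the standard library are available. Lean on these libraries where they do the work, as an engineer would, in place of code of your own. Each camera call takes 0.05 s, during which the arm holds its last target. There are 200 camera calls.

## Working session

There is one attempt and no reset: what is moved stays moved. The work goes in short steps, Python scripts to look and compute and a shell command to move; the robot and the scene stay as the last step left them, time stands still between calls to the robot, and variables do not carry over. Pictures are saved under pics/ and viewed, at most 10 in all, crops included, and the job is handed in when it is done.

```bash
mkdir -p pics; ls; python3 - <<'E'
from plant import bot
import cv2,numpy as np
o=bot.get_obs();print({k:np.round(v,3).tolist() if not isinstance(v,str) else v for k,v in o.items()})
a=bot.read_camera("scene");b=bot.read_camera("side")
cv2.imwrite("pics/scene.png",a);cv2.imwrite("pics/side.png",b)
for n in("scene","side"):
  c=bot.get_calibration(n);print(n,np.round(c["camera_matrix"],1).tolist(),np.round(c["camera_from_world"],3).tolist())
print(bot.tips_ahead)
E
```

```text
pics
{'t': 0.0, 'q': [1.404, 0.508, -0.237, 1.501, 0.126, 1.149, -0.155], 'dq': [-0.0, 0.001, -0.002, -0.0, 0.0, -0.002, -0.002], 'joint_efforts': [0.0, -62.059, -2.187, -24.965, 0.013, 0.012, 0.0], 'tool_pos': [167.667, -601.885, 403.834], 'ee_rot': [-0.001, 0.991, 0.135, -0.0], 'contact_force': [0.193, -0.166, -1.072], 'moment': [-0.022, 0.069, -0.037], 'finger_force': 0.0, 'finger_gap': 85.619}
scene [[463.9, 0.0, 319.8], [0.0, 463.9, 198.5], [0.0, 0.0, 1.0]] [[-0.669, -0.743, -0.005, 323.036], [-0.38, 0.348, -0.857, 291.931], [0.638, -0.571, -0.516, 654.823], [0.0, 0.0, 0.0, 1.0]]
side [[413.0, 0.0, 314.1], [0.0, 413.0, 201.4], [0.0, 0.0, 1.0]] [[0.989, -0.15, 0.007, -557.767], [-0.079, -0.562, -0.823, 15.549], [0.127, 0.813, -0.568, 1197.202], [0.0, 0.0, 0.0, 1.0]]
173.4
```

View pics/scene.png

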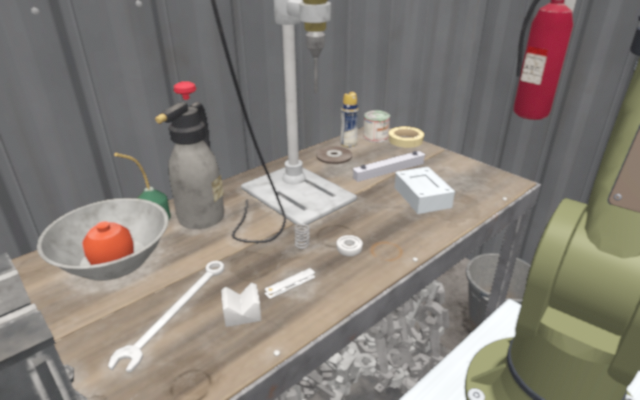

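View pics/side.png

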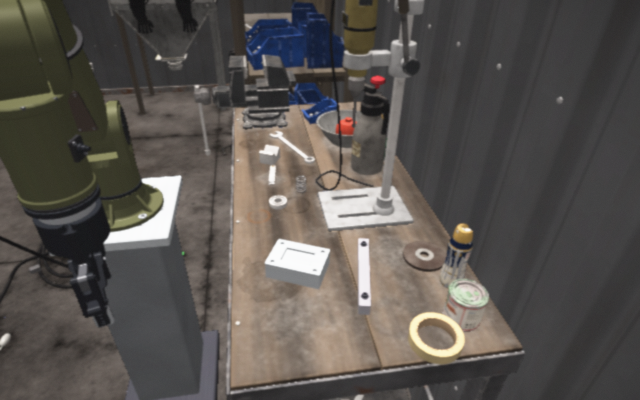

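The scene view shows the block top around (424,185) and the fence from (355,172) to (423,156). The side view shows the block top around (298,260) and the fence top from (364,240) to (364,305). Next I'll segment both and cast rays.

```bash
cat > h.py <<'E'
import cv2,numpy as np
def ray(c,uv,z):
    K,T=np.array(c["camera_matrix"]),np.array(c["camera_from_world"]);R,t=T[:3,:3],T[:3,3]
    o=-R.T@t; d=(R.T@np.linalg.inv(K)@np.c_[np.atleast_2d(uv),np.ones(len(np.atleast_2d(uv)))].T).T
    return (o+d*((z-o[2])/d[:,2])[:,None])[:,:2]
def blob(img,seed,lo,maxsat=45):
    hsv=cv2.cvtColor(img,cv2.COLOR_BGR2HSV)
    m=((hsv[...,2]>lo)&(hsv[...,1]<maxsat)).astype(np.uint8)
    n,l=cv2.connectedComponents(m); k=l[seed[1],seed[0]]
    c=max(cv2.findContours((l==k).astype(np.uint8),0,2)[0],key=cv2.contourArea) if k else None
    return c
def rect(P):
    (c,s,a)=cv2.minAreaRect(np.float32(P)); b=cv2.boxPoints((c,s,a))
    e=b[1]-b[0];f=b[2]-b[1]
    L=e if np.hypot(*e)>np.hypot(*f) else f
    ang=np.degrees(np.arctan2(L[1],L[0]))%180
    return np.round(c,1),np.round(sorted(s),1),round(float(ang),1)
E
python3 - <<'E'
from plant import bot
from h import *
for n,bs,fs in(("side",(272,258),(365,270)),("scene",(410,178),(385,166))):
  im=cv2.imread(f"pics/{n}.png");c=bot.get_calibration(n)
  hsv=cv2.cvtColor(im,cv2.COLOR_BGR2HSV);print(n,hsv[bs[1],bs[0]],hsv[fs[1],fs[0]])
  for lo in(150,180,195,205,215):
    for nm,s,z in(("blk",bs,45),("fen",fs,30)):
      k=blob(im,s,lo)
      if k is not None: print(lo,nm,cv2.contourArea(k),rect(ray(c,k.reshape(-1,2),z)))
im=cv2.imread("pics/side.png")[215:335,230:400];cv2.imwrite("pics/c1.png",cv2.resize(im,None,fx=4.5,fy=4.5,interpolation=2))
E
```

```text
side [ 90   1 251] [158   4 242]
150 blk 1567.5 (array([ 474.7, -329.2]), array([ 98.5, 135.6]), 154.5)
150 fen 1098.0 (array([ 653.8, -384.8]), array([ 95.1, 224.8]), 76.5)
180 blk 1488.0 (array([ 475. , -328.9]), array([ 96. , 133.4]), 154.5)
180 fen 761.5 (array([ 622.8, -376.6]), array([ 29.7, 223.1]), 77.9)
195 blk 1451.5 (array([ 475.1, -329.3]), array([ 93.9, 132.1]), 154.5)
195 fen 695.0 (array([ 622.2, -378. ]), array([ 25.9, 220.3]), 76.6)
205 blk 1431.5 (array([ 475. , -329.9]), array([ 92.2, 131.9]), 154.5)
205 fen 624.0 (array([ 622.2, -378.1]), array([ 25.4, 219.6]), 76.7)
215 blk 1405.5 (array([ 474.6, -329.9]), array([ 91.1, 130.9]), 154.5)
215 fen 472.0 (array([ 625.2, -365.1]), array([ 25.3, 191.9]), 76.6)
scene [102   5 235] [138   7 182]
150 blk 17935.0 (array([1059.4, -735. ]), array([ 664. , 2575.4]), 140.3)
150 fen 17935.0 (array([1091.1, -769.3]), array([ 682.3, 2646.4]), 140.3)
180 blk 1543.5 (array([ 450.3, -316.1]), array([113.1, 208.2]), 146.0)
180 fen 397.0 (array([ 620.1, -378.4]), array([ 37.8, 227.2]), 76.9)
195 blk 1032.5 (array([ 472.6, -331.2]), array([ 95. , 139.2]), 154.5)
205 blk 994.5 (array([ 472.9, -331.2]), array([ 93.9, 135.8]), 154.5)
215 blk 937.0 (array([ 473.3, -331.1]), array([ 90.7, 133.1]), 154.1)
```

View pics/c1.png

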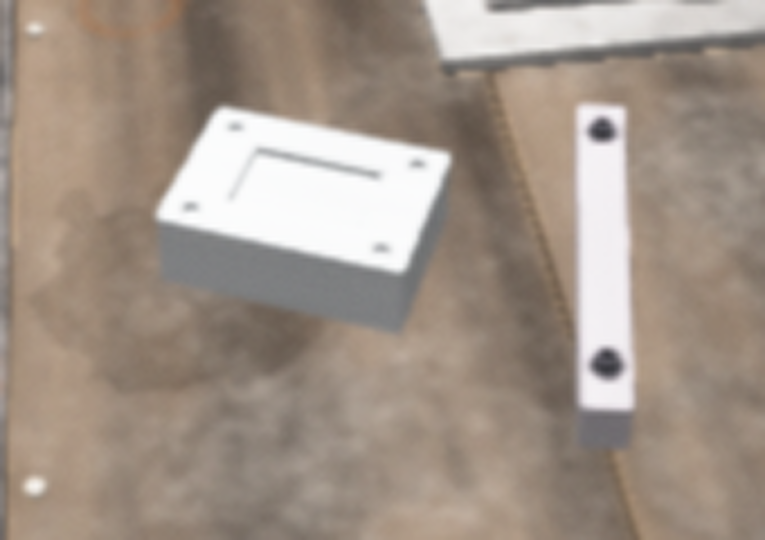

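The crop shows the block top clearly, with corners near (222,107), (452,155), (404,272) and (157,213), and the fence bar upright at x≈603. The two views agree at z=45 to within 2 mm, so the heights check out. Before pushing on the left side I'll check clearance to the drill.

```bash
cat >> h.py <<'E'
FO=np.array([609.8,-375.1]);FA=np.radians(-13.4)
FR=np.array([[np.cos(FA),-np.sin(FA)],[np.sin(FA),np.cos(FA)]])
def tof(P): return (np.atleast_2d(P)-FO)@FR
def tri(cs,uvs):
    A=[]
    for c,(u,v) in zip(cs,uvs):
        P=np.array(c["camera_matrix"])@np.array(c["camera_from_world"])[:3]
        A+=[u*P[2]-P[0],v*P[2]-P[1]]
    h=np.linalg.svd(np.array(A))[2][-1]; return h[:3]/h[3]
def look(n,seed=None,lo=205):
    from plant import bot
    c=bot.get_calibration(n);im=bot.read_camera(n)
    hsv=cv2.cvtColor(im,cv2.COLOR_BGR2HSV);m=((hsv[...,2]>lo)&(hsv[...,1]<45)).astype(np.uint8)
    out=[]
    for k in cv2.findContours(m,0,2)[0]:
        if 500<cv2.contourArea(k)<3000:
            r=rect(ray(c,k.reshape(-1,2),45))
            if abs(r[1][0]-91)<12 and abs(r[1][1]-131)<15:
                out.append((np.round(tof(r[0])[0],1),r[1],round(r[2]-76.6,1)))
    o=bot.get_obs();t=tof(o["tool_pos"][:2])[0]
    print(n,"block xf,yf,size,rel angle:",out);print("t",round(o["t"],2),"tool f",np.round(t,1),"tipz",round(o["tool_pos"][2]-173.4,1),"F",np.round(np.array(o["contact_force"])[:2]@FR,1),"gap",round(o["finger_gap"],1)); return im
E
python3 - <<'E'
from plant import bot
from h import *
cs=[bot.get_calibration(n) for n in("scene","side")]
p=tri(cs,[(316,45),(358,80)]);print("drill body bottom",p,tof(p[:2]))
w=ray(cs[1],[(319,192),(325,228),(411,221),(396,188)],15);print("base",np.round(w),np.round(tof(w)))
w=ray(cs[0],[(241,188),(300,220),(357,195)],15);print("base sc",np.round(w),np.round(tof(w)))
look("side");look("scene")
E
```

```text
drill body bottom [ 640.67032777 -129.35065884  376.92194197] [[-26.9219844  246.21316491]]
base [[ 575.  -25.]
 [ 563. -199.]
 [ 801. -202.]
 [ 812.  -35.]] [[-115.  333.]
 [ -86.  160.]
 [ 146.  213.]
 [ 118.  377.]]
base sc [[ 791.  -13.]
 [ 581.  -29.]
 [ 572. -202.]] [[  93.  395.]
 [-108.  330.]
 [ -77.  160.]]
side block xf,yf,size,rel angle: [(array([-141.7,   12.8]), array([ 92.2, 132. ]), 77.9)]
t 0.15 tool f [-377.5 -323.1] tipz 230.6 F [ 0.2 -0.8] gap 85.3
scene block xf,yf,size,rel angle: [(array([-143.4,   11.1]), array([ 94. , 135.8]), 77.8)]
t 0.2 tool f [-377.5 -323.1] tipz 230.7 F [ 0.9 -0.2] gap 85.6
```

```bash
python3 -m crank '[[[0,0,10,150,-70,50,255],[0,0,20,300,-140,100,255],[0,0,29,452,-211,156,255],[0,0,29,452,-211,156,255],[0,0,29,452,-211,156,255],[0,0,29,452,-211,156,255],[0,0,29,452,-211,156,255],[0,0,29,452,-211,156,255],[0,0,29,452,-211,156,255],[0,0,29,452,-211,156,255],[0,0,29,452,-211,156,255],[0,0,29,452,-211,156,255],[0,0,29,452,-211,156,255]]]' 60; python3 - <<'E'
from h import *
im=look("side");cv2.imwrite("pics/s2.png",im[100:350,180:500])
E
```

```text
t: 1.82
tool_pos: [545.7, -278.8, 249.2]
ee_rot: [0.0, 0.993, -0.118, 0.0]
contact_force: [-0.1, -0.1, -1.1]
finger_gap: 0.1
finger_force: 0.0
side block xf,yf,size,rel angle: [(array([-141.7,   12.9]), array([ 93.2, 132.1]), 77.9)]
t 1.88 tool f [-84.5  79.2] tipz 75.7 F [0.2 0. ] gap -0.2
```

```bash
python3 -m crank '[[[0,0,0,0,0,40,255],[0,0,0,0,0,63,255],[0,0,0,0,0,63,255],[0,0,0,0,8,63,255],[0,0,0,0,16,63,255],[0,0,0,0,24,63,255],[0,0,0,0,32,63,255],[0,0,0,0,40,63,255],[0,0,0,0,48,63,255],[0,0,0,0,56,63,255],[0,0,0,0,56,63,255]]]'; python3 - <<'E'
from h import *
im=look("side");look("scene");cv2.imwrite("pics/s2.png",im[100:350,180:500])
E
```

```text
t: 3.25
tool_pos: [534.9, -332.1, 186.9]
ee_rot: [-0.0, 0.993, -0.117, 0.002]
contact_force: [3.8, 1.5, 0.8]
finger_gap: 0.1
finger_force: 1.9
side block xf,yf,size,rel angle: [(array([-149.3,   -4.3]), array([ 92.2, 132.2]), 58.5)]
t 3.3 tool f [-82.9  24.5] tipz 13.5 F [4.2 3.1] gap 0.1
scene block xf,yf,size,rel angle: [(array([-150.3,   -5.7]), array([ 93. , 138.3]), 58.5)]
t 3.35 tool f [-82.9  24.5] tipz 13.5 F [5.3 2.8] gap 0.2
```

View pics/s2.png

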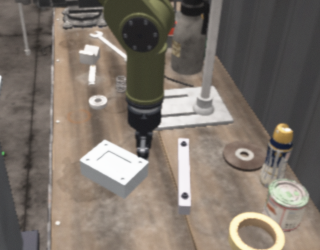

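The picture shows the block turned clockwise, with the finger on its far-left corner near (142,150) and the block clear of the fence. I'll push a little more here and then change to the near end.

```bash
python3 -m crank '[[[0,0,0,0,8,0,255],[0,0,0,0,16,0,255],[0,0,0,0,24,0,255],[0,0,0,0,30,0,255],[0,0,0,0,30,0,255],[0,0,0,6,18,0,255],[0,0,0,6,10,-65,255],[0,0,0,6,10,-65,255]]]'; python3 - <<'E'
from h import *
im=look("side");look("scene")
E
```

```text
t: 4.35
tool_pos: [538.7, -342.8, 254.8]
ee_rot: [0.001, 0.993, -0.116, 0.003]
contact_force: [-0.7, -0.5, 0.7]
finger_gap: -0.2
finger_force: 0.0
side block xf,yf,size,rel angle: [(array([-152.7,  -15.6]), array([ 93.1, 132.4]), 41.5)]
t 4.4 tool f [-77.4  14.7] tipz 79.8 F [-0.5  0.2] gap 0.0
scene block xf,yf,size,rel angle: [(array([-152.6,  -17. ]), array([ 92.6, 140.8]), 41.0)]
t 4.45 tool f [-78.1  14.5] tipz 78.2 F [0.1 0.1] gap -0.1
```

```bash
python3 -m crank '[[[0,0,0,-60,15,0,255],[0,0,0,-115,32,0,255],[0,0,0,-169,46,0,255],[0,0,0,-169,46,0,255],[0,0,0,-169,46,50,255],[0,0,0,-169,46,66,255],[0,0,0,-169,46,66,255],[0,0,0,-161,39,66,255],[0,0,0,-154,33,66,255],[0,0,0,-150,26,66,255],[0,0,0,-147,19,66,255],[0,0,0,-143,12,66,255],[0,0,0,-139,5,66,255],[0,0,0,-139,0,66,255],[0,0,0,-139,0,66,255]]]'; python3 - <<'E'
from h import *
im=look("side");look("scene")
E
```

```text
t: 6.32
tool_pos: [401.9, -310.4, 185.0]
ee_rot: [0.0, 0.993, -0.117, -0.0]
contact_force: [-2.3, -0.8, 1.9]
finger_gap: 0.1
finger_force: 1.2
side block xf,yf,size,rel angle: [(array([-145.7,   -6.6]), array([ 92.6, 133.4]), 22.9)]
t 6.38 tool f [-217.2   14.8] tipz 11.6 F [-1.9 -0.4] gap 0.2
scene block xf,yf,size,rel angle: []
t 6.42 tool f [-217.2   14.7] tipz 11.5 F [-2.1  0.3] gap 0.0
```

```bash
python3 -m crank '[[[0,0,0,5,-6,0,255],[0,0,0,11,-11,0,255],[0,0,0,16,-16,0,255],[0,0,0,21,-20,0,255],[0,0,0,21,-20,0,255]]]'; python3 - <<'E'
from h import *
im=look("side");look("scene")
E
```

```text
t: 7.05
tool_pos: [425.7, -295.7, 184.6]
ee_rot: [-0.001, 0.993, -0.117, -0.002]
contact_force: [-7.1, 1.3, 5.0]
finger_gap: -0.0
finger_force: 3.3
side block xf,yf,size,rel angle: [(array([-135.7,   -2.8]), array([ 92.5, 131.7]), 6.7)]
t 7.1 tool f [-197.5   34.6] tipz 11.2 F [-7.1 -1. ] gap -0.1
scene block xf,yf,size,rel angle: []
t 7.15 tool f [-197.5   34.6] tipz 11.2 F [-6.1 -1.1] gap 0.0
```

```bash
python3 -m crank '[[[0,0,0,4,-3,0,255],[0,0,0,8,-5,0,255],[0,0,0,8,-5,0,255],[0,0,0,-12,-5,0,255],[0,0,0,-12,-5,0,255]]]'; python3 - <<'E'
from h import *
im=look("side");look("side");look("scene",lo=215)
E
```

```text
t: 7.78
tool_pos: [415.9, -288.1, 184.7]
ee_rot: [-0.0, 0.993, -0.117, -0.0]
contact_force: [-0.5, 0.0, -0.0]
finger_gap: 0.2
finger_force: 0.0
side block xf,yf,size,rel angle: [(array([-133. ,   -0.9]), array([ 92.2, 134. ]), 2.7)]
t 7.83 tool f [-207.7   39.6] tipz 11.4 F [0.2 0.3] gap -0.2
side block xf,yf,size,rel angle: [(array([-133. ,   -0.9]), array([ 92.3, 134. ]), 2.7)]
t 7.88 tool f [-207.2   39.6] tipz 11.5 F [0.7 0.2] gap -0.2
scene block xf,yf,size,rel angle: []
t 7.92 tool f [-207.1   39.6] tipz 11.4 F [ 0.7 -0.7] gap 0.1
```

```bash
cat >> h.py <<'E'
def edges():
    """angle and x_f of block's far long edge and of the fence's two top edges, side view"""
    from plant import bot
    c=bot.get_calibration("side");im=bot.read_camera("side");v=im.min(2).astype(float)
    hsv=cv2.cvtColor(im,cv2.COLOR_BGR2HSV);m=((v>170)).astype(np.uint8)
    for nm,z,a,l in(("block",45,700,132),("fence",30,350,220)):
        for k in cv2.findContours(m,0,1)[0]:
            if not a<cv2.contourArea(k)<2500: continue
            P=tof(ray(c,k.reshape(-1,2),z));r=rect(P)
            if abs(r[1][1]-l)>18 or abs(r[0][0]+(145 if nm=="block" else -12))>120: continue
            y0,y1=P[:,1].min(),P[:,1].max();mid=(P[:,1]>y0+14)&(P[:,1]<y1-14)
            Q=P[mid];cx=np.median(Q[:,0])
            for s in(1,-1):
                S=Q[(Q[:,0]-r[0][0])*s>r[1][0]*.3]
                if len(S)<6: continue
                vx,vy,x,y=cv2.fitLine(np.float32(S),cv2.DIST_HUBER,0,.5,.01).ravel()
                print(nm,"far" if s>0 else "near","x_f",round(float(x),1),"tilt",round(float(-np.degrees(np.arctan(vx/vy))),2),"y",y0.round(),y1.round())
E
python3 -m crank '[[[0,0,0,15,-2,0,255],[0,0,0,20,-2,0,255],[0,0,0,24,-2,0,255],[0,0,0,24,-2,0,255],[0,0,0,0,-2,0,255],[0,0,0,0,-2,0,255]]]'; python3 - <<'E'
from h import *
im=look("side");edges();cv2.imwrite("pics/s3.png",cv2.resize(im[200:330,230:400],None,fx=4,fy=4,interpolation=2))
E
```

```text
t: 8.68
tool_pos: [416.6, -286.5, 184.6]
ee_rot: [-0.0, 0.993, -0.117, -0.0]
contact_force: [-0.6, 0.5, -0.3]
finger_gap: 0.3
finger_force: 0.0
side block xf,yf,size,rel angle: [(array([-131.1,   -1.1]), array([ 91.9, 134. ]), 0.7)]
t 8.72 tool f [-207.3   41.4] tipz 11.4 F [0.1 0.4] gap 0.1
block far x_f -85.6 tilt 1.08 y -70.0 66.0
block near x_f -176.5 tilt 0.02 y -70.0 66.0
fence far x_f 25.0 tilt 0.16 y -110.0 111.0
fence near x_f -0.2 tilt -0.2 y -110.0 111.0
```

View pics/s3.png

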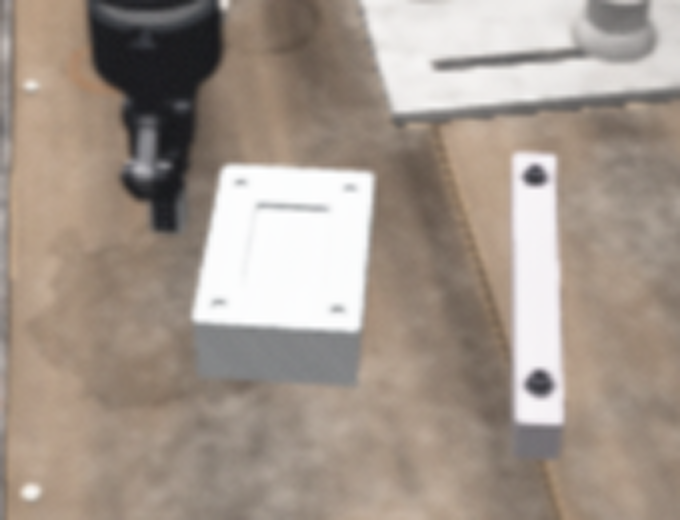

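The block is now square to the fence within about 0.5°, with its far edge near (365,250) and the fence face near (515,290), so roughly 86 mm clear. I'll open the fingers and push squarely with both fingertips, which is stable, stopping short for a check.

```bash
python3 -m crank '[[[0,0,0,0,43,0,0],[0,0,0,0,43,0,0],[0,0,0,0,43,5,0],[0,0,0,0,43,8,0],[0,0,0,0,43,8,0],[0,0,0,0,43,8,0],[0,0,0,0,43,8,0],[0,0,0,0,43,8,0],[0,0,0,8,43,8,0],[0,0,0,14,43,8,0],[0,0,0,20,43,8,0],[0,0,0,26,43,8,0],[0,0,0,32,43,8,0],[0,0,0,38,43,8,0],[0,0,0,44,43,8,0],[0,0,0,50,43,8,0],[0,0,0,56,43,8,0],[0,0,0,62,43,8,0],[0,0,0,68,43,8,0],[0,0,0,68,43,8,0]]]'; python3 - <<'E'
from h import *
im=look("side");edges();cv2.imwrite("pics/s4.png",cv2.resize(im[180:330,230:400],None,fx=4,fy=4,interpolation=2))
E
```

```text
t: 11.28
tool_pos: [470.1, -343.9, 175.9]
ee_rot: [-0.001, 0.993, -0.118, -0.004]
contact_force: [-10.0, 1.9, 6.1]
finger_gap: 85.6
finger_force: 5.3
side block xf,yf,size,rel angle: [(array([-88.2,  -3. ]), array([ 91.5, 133. ]), -0.1)]
t 11.32 tool f [-143.2   -2.1] tipz 2.5 F [-10.3  -0.1] gap 85.4
block far x_f -43.4 tilt 0.07 y -71.0 65.0
block near x_f -132.5 tilt -1.2 y -71.0 65.0
fence far x_f 25.0 tilt 0.16 y -110.0 111.0
fence near x_f -0.2 tilt -0.2 y -110.0 111.0
```

View pics/s4.png

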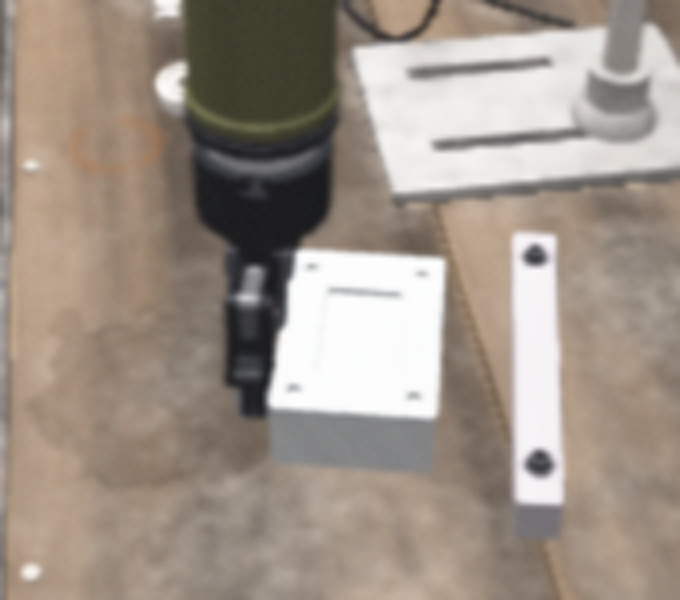

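The block is square, with its far edge near (440,330) and the fence face near (515,370). It is still 43 mm clear and centred along the bar.

```bash
python3 -m crank '[[[0,0,0,6,0,0,0],[0,0,0,12,0,0,0],[0,0,0,18,0,0,0],[0,0,0,24,0,0,0],[0,0,0,29,0,0,0],[0,0,0,33,0,0,0],[0,0,0,36,0,0,0],[0,0,0,38,0,0,0],[0,0,0,38,0,0,0]]]'; python3 - <<'E'
from h import *
im=look("side");edges()
E
```

```text
t: 12.5
tool_pos: [506.2, -352.8, 175.9]
ee_rot: [-0.001, 0.993, -0.118, -0.005]
contact_force: [-13.3, 2.3, 9.3]
finger_gap: 85.3
finger_force: 6.9
side block xf,yf,size,rel angle: [(array([-51.5,  -2.3]), array([ 91.5, 134.4]), 0.0)]
t 12.55 tool f [-105.9   -2.3] tipz 2.5 F [-13.2   0.2] gap 85.4
fence far x_f 25.0 tilt 0.16 y -110.0 111.0
fence near x_f -94.1 tilt -3.11 y -110.0 111.0
fence far x_f 117.5 tilt 3.92 y 147.0 364.0
fence near x_f -66.2 tilt -8.04 y 147.0 364.0
```

```bash
python3 -m crank '[[[0,0,0,2,0,0,0],[0,0,0,4,0,0,0],[0,0,0,5,0,0,0],[0,0,0,6,0,0,0],[0,0,0,6,0,0,0]]]'; python3 -m crank '[[[0,0,0,1,0,0,0],[0,0,0,2,0,0,0],[0,0,0,2,0,0,0]]]'; python3 - <<'E'
from h import *
im=look("side");cv2.imwrite("pics/s5.png",cv2.resize(im[180:330,230:400],None,fx=4,fy=4,interpolation=2))
E
```

```text
t: 13.22
tool_pos: [511.8, -354.1, 175.9]
ee_rot: [-0.001, 0.993, -0.118, -0.005]
contact_force: [-14.7, 3.0, 9.6]
finger_gap: 85.4
finger_force: 7.4
t: 13.6
tool_pos: [513.4, -354.6, 175.9]
ee_rot: [-0.001, 0.993, -0.118, -0.006]
contact_force: [-16.0, 4.4, 10.6]
finger_gap: 84.9
finger_force: 8.3
side block xf,yf,size,rel angle: []
t 13.65 tool f [-98.6  -2.4] tipz 2.5 F [-16.9   0.5] gap 85.5
```

View pics/s5.png

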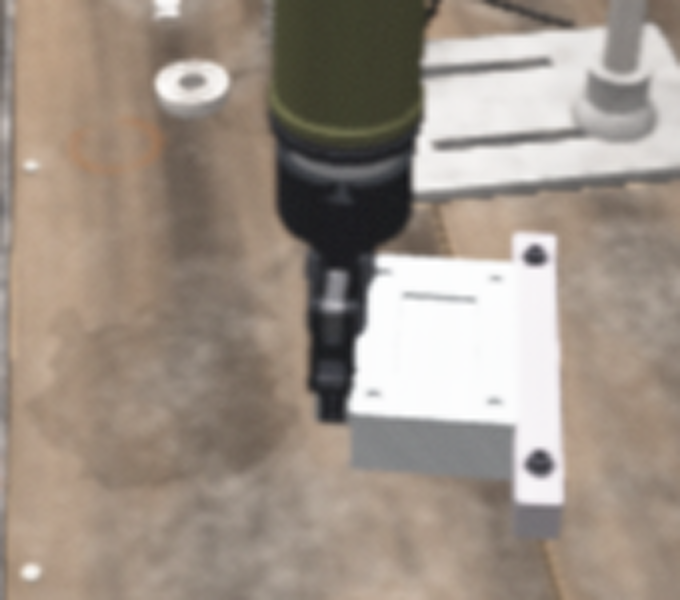

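The block appears to meet the fence at (515,340). The force is only starting to rise, so I'll press in small steps to seat it.

```bash
python3 -m crank '[[[0,0,0,1,0,0,0],[0,0,0,1,0,0,0]]]'|grep -E "pos|force|rot"; python3 -m crank '[[[0,0,0,1,0,0,0],[0,0,0,1,0,0,0]]]'|grep -E "pos|force|rot"; python3 -m crank '[[[0,0,0,1,0,0,0],[0,0,0,1,0,0,0]]]'|grep -E "pos|force|rot"
```

```text
tool_pos: [513.6, -354.6, 175.9]
ee_rot: [-0.001, 0.993, -0.118, -0.007]
contact_force: [-18.1, 4.6, 12.1]
finger_force: 9.7
tool_pos: [513.9, -354.8, 175.9]
ee_rot: [-0.001, 0.993, -0.118, -0.008]
contact_force: [-21.3, 6.5, 16.3]
finger_force: 11.2
tool_pos: [514.1, -354.8, 175.8]
ee_rot: [-0.002, 0.993, -0.118, -0.009]
contact_force: [-24.5, 7.5, 19.0]
finger_force: 12.6
```

```bash
python3 -m crank '[[[0,0,0,2,0,0,0],[0,0,0,4,0,0,0],[0,0,0,4,0,0,0],[0,0,0,5,0,0,0],[0,0,0,5,0,0,0]]]'|grep -E "pos|force|rot"; python3 -c "
from plant import bot;print(bot.get_obs()['moment'])"; python3 -m crank '[[[0,0,0,0,0,0,0],[0,0,0,-10,0,0,0],[0,0,0,-50,0,0,0],[0,0,0,-70,0,-40,0],[0,0,0,-90,0,-90,0],[0,0,0,-90,0,-100,0],[0,0,0,-90,0,-100,0]]]'; python3 - <<'E'
from h import *
im=look("side");cv2.imwrite("pics/s6.png",cv2.resize(im[220:330,300:400],None,fx=5,fy=5,interpolation=2))
im=look("scene");cv2.imwrite("pics/s7.png",cv2.resize(im[120:240,310:480],None,fx=4.5,fy=4.5,interpolation=2))
E
```

```text
tool_pos: [515.5, -355.3, 175.5]
ee_rot: [-0.003, 0.993, -0.118, -0.013]
contact_force: [-37.1, 12.3, 29.4]
finger_force: 19.4
[2.37943553 6.71461464 0.41739103]
t: 15.9
tool_pos: [438.6, -336.0, 277.3]
ee_rot: [0.0, 0.993, -0.117, 0.001]
contact_force: [-0.1, 0.9, -1.2]
finger_gap: 85.3
finger_force: 0.0
side block xf,yf,size,rel angle: []
t 15.95 tool f [-175.8   -1.5] tipz 102.9 F [ 0.5 -0.9] gap 85.3
scene block xf,yf,size,rel angle: []
t 16.0 tool f [-175.9   -1.4] tipz 102.2 F [1.  0.3] gap 85.5
```

View pics/s6.png

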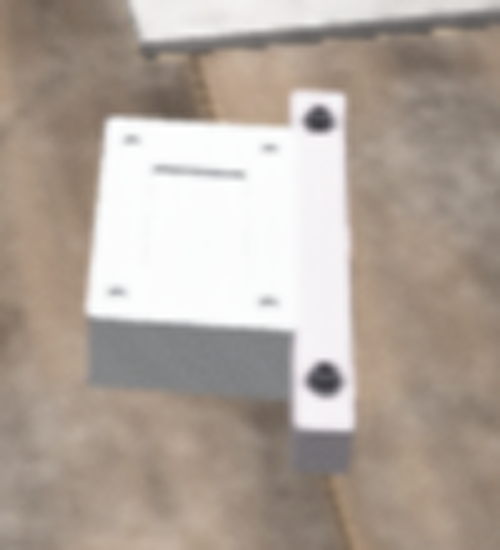

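View pics/s7.png

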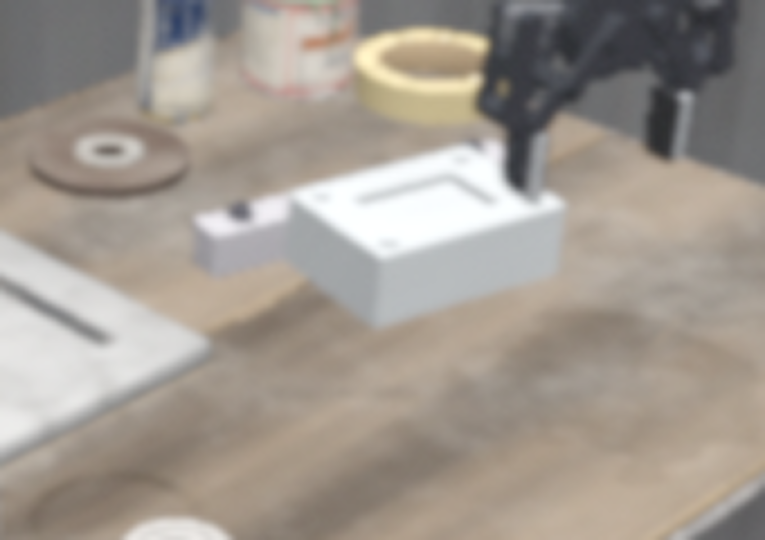

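The side crop shows the block's far edge running along the fence face with no visible gap, from (290,130) to (293,325). The block sits within the bar's ends, and the scene crop agrees. I'll take one close wrist look to confirm it is flush.

```bash
python3 - <<'E'
from plant import bot
from h import *
c=bot.get_calibration("side");im=bot.read_camera("side");v=im.min(2).astype(float)
for nm,z,rows,lo,hi,sg in(("block near",45,range(247,281),312,330,1),("fence far",30,range(242,302),362,376,-1)):
    U=[]
    for r in rows:
        g=np.diff(cv2.GaussianBlur(v[r:r+1,lo:hi],(3,1),0)[0])*sg;g=np.clip(g,0,None)
        U.append((lo+.5+(g*np.arange(len(g))).sum()/g.sum(),r))
    P=tof(ray(c,U,z));vx,vy,x,y=cv2.fitLine(np.float32(P),cv2.DIST_HUBER,0,.5,.01).ravel()
    print(nm,x,"tilt",-np.degrees(np.arctan(vx/vy)))
cv2.imwrite("pics/w.png",bot.read_camera("wrist"))
E
```

```text
block near -91.018974 tilt 0.2840719
fence far 25.756407 tilt -0.22808485
```

View pics/w.png

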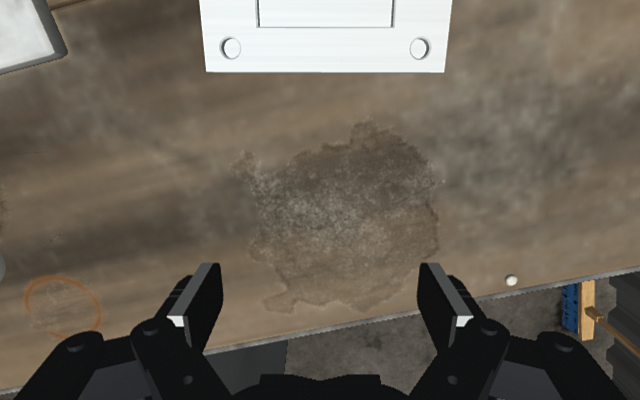

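The wrist view shows the near edge straight and level from (206,72) to (445,72), and the side fit puts that edge at −91 mm with tilt under 0.5°. Both fingers could hold a small yaw error between them, so I'll seat the block with one self-aligning single-finger press at mid-length.

```bash
python3 -m crank '[[[0,0,0,0,0,0,255],[0,0,0,0,0,0,255],[0,0,0,0,0,0,255],[0,0,0,0,0,0,255],[0,0,0,0,0,0,255],[0,0,0,0,0,50,255],[0,0,0,0,0,88,255],[0,0,0,30,0,88,255],[0,0,0,55,0,88,255],[0,0,0,68,0,88,255],[0,0,0,73,0,88,255],[0,0,0,76,0,88,255],[0,0,0,79,0,88,255],[0,0,0,82,0,88,255],[0,0,0,85,0,88,255],[0,0,0,85,0,88,255]]]'; python3 - <<'E'
from h import *
look("side")
E
```

```text
t: 18.1
tool_pos: [514.3, -354.6, 188.2]
ee_rot: [-0.002, 0.993, -0.118, -0.008]
contact_force: [-21.4, 7.2, 16.6]
finger_gap: -0.1
finger_force: 11.3
side block xf,yf,size,rel angle: []
t 18.15 tool f [-97.7  -2.2] tipz 14.8 F [-23.1   3. ] gap 0.1
```

```bash
python3 -m crank '[[[0,0,0,3,0,0,255],[0,0,0,6,0,0,255],[0,0,0,8,0,0,255],[0,0,0,8,0,0,255]]]'; python3 -m crank '[[[0,0,0,-8,0,0,255],[0,0,0,-30,0,0,255],[0,0,0,-60,0,0,255],[0,0,0,-80,0,-60,255],[0,0,0,-90,0,-120,255],[0,0,0,-90,0,-120,255],[0,0,0,-90,0,-120,255],[0,0,0,-90,0,-120,255]]]'; python3 - <<'E'
from plant import bot
from h import *
c=bot.get_calibration("side");im=bot.read_camera("side");v=im.min(2).astype(float)
for nm,z,rows,lo,hi,sg in(("block near",45,range(247,281),312,330,1),("fence far",30,range(242,302),362,376,-1)):
    U=[]
    for r in rows:
        g=np.diff(cv2.GaussianBlur(v[r:r+1,lo:hi],(3,1),0)[0])*sg;g=np.clip(g,0,None)
        U.append((lo+.5+(g*np.arange(len(g))).sum()/g.sum(),r))
    P=tof(ray(c,U,z));vx,vy,x,y=cv2.fitLine(np.float32(P),cv2.DIST_HUBER,0,.5,.01).ravel()
    print(nm,x,"tilt",-np.degrees(np.arctan(vx/vy)))
E
```

```text
t: 18.65
tool_pos: [516.5, -355.6, 187.5]
ee_rot: [-0.003, 0.993, -0.119, -0.015]
contact_force: [-41.2, 14.7, 32.3]
finger_gap: 0.1
finger_force: 21.6
t: 19.65
tool_pos: [440.6, -336.3, 307.4]
ee_rot: [-0.001, 0.993, -0.117, -0.001]
contact_force: [0.7, 0.2, -0.2]
finger_gap: 0.0
finger_force: 0.0
block near -90.985245 tilt 0.4617524
fence far 25.863749 tilt -0.34499034
```

Nothing moved under the 41 N press, so the block is seated, and the robot is clear of everything.

```bash
python3 -c "
from plant import bot;print(bot.hand_in())"
```

```text
the job is handed in; nothing more can be done
None
```

The die block was walked round with fingertip pushes, squared up clear of the fence, and pushed so a long side lies flat against it with no overhang; I handed it in at about 20 s.

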